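# Unlock the tape unwinder and hold its tension arm open

## Task

The label-tape roll on the unwinder is about to be changed by a colleague. Draw the flat lock plate up out of its slot, stand it in the empty open-topped pocket on the bench and let go of it; then swing the tension arm, which has an upright grip post at its end, away from the roll against its spring as far as its stop, and finish while still holding it there. Leave the cup, the small bottle and the timer where they stand.

Things in the scene. Friction and masses are not known exactly. Their poses are not given: they have to be found in the camera images.
- unwinder: grey deck 180 x 250 mm, top 14 mm above the bench, fixed, yaw within 0.35 rad. Origin: centre of its underside; x along the short side (away from the robot at yaw 0), y along the long side, z up. Carries the tape roll (103 mm across, top 39 mm above the bench, centred at x -10, y +65 mm) and a rubber-sleeved stop post (13 mm across, top 61 mm above the bench, at x +1, y -109).
- slot (a point): centre of the mouth of the lock plate's slotted holder on the deck, 38 mm above the bench; slot 62 mm (x axis of this frame) x 10 mm (y axis), 24 mm deep down to the deck; the holder is 74 x 22 mm outside
- pivot (a point): the vertical axis of the tension arm, on the deck, 49 mm above the bench (mid-height of the arm, a flat steel bar 14 mm wide that lies 44 to 54 mm above the bench and so passes over the empty holder)
- tension_arm (a joint): angle of the tension arm (rad): 0 with its roller at the tape roll, growing counter-clockwise seen from above as it swings away from the roll, to its stop at 0.96. A spring always draws it back: about 2 N at the post at 0, 6 N at the stop; let go, it springs back to 0. While the plate stands in its slot it blocks the arm at about 0.27.
- post (a point): centre of the grip post that stands up from the outer end of the tension arm: a plain dark grey upright cylinder 14 mm across and 45 mm tall, from 54 to 99 mm above the bench; this point is half-way up it (76 mm above the bench), 125 mm from the pivot axis. A rubber roller hangs below it under the arm.
- plate_center (a point): centre of the lock plate: bare flat aluminium plate 60 wide (x axis), 8 thick (y axis), 90 mm high (z up), 0.08 to 0.17 kg, loose, standing in the slot. Lower edge 14 mm, upper edge 104 mm above the bench at the start; the lowest 24 mm are in the slot, with 1 mm play on each side.
- plate: the same lock plate; origin at the centre of its lower edge, axes as above
- pocket: parking pocket: empty open-topped narrow dark grey box fixed on the bench, left or right of the unwinder (a pale green tip rack, 86 x 124 x 58 mm, is on the other side). 96 (x) x 38 (y) x 55 mm high, inside 88 x 30 mm, floor 4 mm thick. Origin: centre of its underside; z up. The plate stands in it on its 60 mm lower edge and may lean once let go.
- cup: bystander: white lidded sample cup 58 mm across, 70 mm tall; origin at its underside
- dropper_bottle: bystander: small dropper bottle 25 mm across, 74 mm tall; origin at its underside
- timer: bystander: flat lab timer 66 x 64 x 19 mm; origin at its underside
Mind the look-alikes: they are no part of the job. Of the things like the plate, leave any that is yellow; of the rest the larger one is meant.

How it is judged:
By the outcome, as a careful person would: the job done as asked, in the order asked, and still so for the second after the job is handed in, while the arm keeps its last pose, push and grip.
It also fails if it takes over 53 s, if anything falls off the work surface, if the arm or the gripper's body presses on something with over 40 N, if the wrist force passes 120 N, or if a joint passes its speed limit or range.

## Robot

A 6-joint arm with a two-finger parallel gripper is mounted at the origin on a cart in front of the work surface, level with it; the furniture and walls round the work are solid. World frame = base frame: x ahead of the robot, y to its left, z up, the work surface at z = 0. Lengths are in mm, angles in rad, forces in N, time in s.
With the tool pointing down it reaches from about 350 to 975 mm from the base axis. Payload 7.1 kg.
Tool frame: the origin (TCP) lies between the finger pads; the fingertips stand 19 mm ahead of it and the grasp point (between the pads) is the TCP (ctrl.tcp_to_tips is the distance from the TCP to the fingertips, in mm); z points along the fingers, y is the line along which they close (so a half turn about z gives the same grasp; the last joint's range is limited). The gripper opens to 88 mm and grips with 3 to 60 N. Pads are 20 mm wide; open, the fingers measure 115 mm over their backs; the gripper's body (75 mm by 178 mm) begins 61 mm behind the grasp point.
Start: joints at [1.211, 0.423, 1.63, -0, 1.089, -0.019], TCP at [208.869, 589.049, 241.675] pointing down, gripper open.
Joint ranges: [-3, 3], [-0.9, 2.11], [0.09, 2.58], [-1.31, 4.45], [0.11, 2.69], [-2.54, 2.54]. Speed limits (rad/s): [2.39, 2.39, 3.01, 3.14, 3.14, 3.14].

## Interface

Orientations are given as a rotation vector (axis times angle).
In Python, from workcell import status, optics, ctrl gives the robot as it stands. The module is installed in compiled form; this text tells all that it offers.
- The arm moves only by the shell command python3 -m inch 'ROWS'. ROWS is JSON, a list that holds one entry, the list of rows, each a list of 7 numbers: the shift along the tool's x, y, z in mm, then the turn, a rotation vector about the tool's x, y, z in rad, then the opening in per cent of the stroke, from 0 (shut) to 100 (fully open). A call has 1 to 20 rows; each row is the pose to reach, as a shift and turn from the pose commanded when the call began, along the tool's axes at that moment; what a row does not reach only later rows make up. A row lasts 1/10 s, in which the tool goes at most 50 mm and 8.59 degrees, less where a joint would pass 70% of its speed; a pose out of reach is approached as far as the arm can. A call with a gripper value outside its range is refused whole. The fingers move at their own pace and stop on an object; the grip force is fixed at half the most. Time passes only in rows, so rows that repeat a pose let the fingers close. It gives the time, the measured TCP pose, the force, the opening and the grip force at its end, in the units of the state.
- status.get_obs(): the state, without advancing time (a new reading comes with each control period).
- optics.get_image(name): name is "scene" or "top" or "wrist"; returns a dict with "frame" (384x512x3 uint8, red, green, blue), "fx", "fy", "cx", "cy" (pixels), "rvec" (rotation vector, rad) and "tvec" (3), from world to camera coordinates, as OpenCV has them; the wrist camera has in their place "hand_eye" (4x4, takes a point from camera to tool coordinates, whose origin is the TCP and whose axes are the flange's). Camera axes: x right, y down, z forward; pixel columns grow to the right and rows downward; lengths in mm; the calibration is good to about 2 mm. The wrist camera is an equidistant fisheye: a pixel r from the principal point sees the ray r / f radians off the axis. A picture is of the moment at which its call begins: read the wrist's pose just before it. There is no depth.
- ctrl.close_job(): hands the job in; it is judged then, once.
The state is a dict: "t": time; "qpos": joint angles; "qvel": joint speeds; "joint_torque": joint torques, N m; "ee_pos": TCP position; "orientation": TCP orientation; "ft_force": force on the tool from outside, world axes, zero at the start; "moment": the same for the moment, N m; "width": finger opening in mm; "grasp_force": force on a finger pad.
Only numpy, scipy, OpenCV 4.12 (cv2) and the standard library are available. Lean on these libraries where they do the work, as an engineer would, in place of code of your own. Each camera call takes 0.05 s, during which the arm holds its last target. There are 200 camera calls.

## Working session

There is one attempt and no reset: what is moved stays moved. The work goes in short steps, Python scripts to look and compute and a shell command to move; the robot and the scene stay as the last step left them, time stands still between calls to the robot, and variables do not carry over. Pictures are saved under pics/ and viewed, at most 10 in all, crops included, and the job is handed in when it is done.

```bash
mkdir -p pics; cat > h.py <<'E'
import numpy as np,cv2
from workcell import status,optics,ctrl
from scipy.spatial.transform import Rotation as R
def grab(n,f):
    d=optics.get_image(n); cv2.imwrite(f'pics/{f}.png',cv2.cvtColor(d['frame'],cv2.COLOR_RGB2BGR)); np.save(f'pics/{f}.npy',d,allow_pickle=True); return d
def load(f): return np.load(f'pics/{f}.npy',allow_pickle=True).item()
def cast(d,uv,z):
    M=R.from_rotvec(d['rvec']).as_matrix(); c=-M.T@np.array(d['tvec']); out=[]
    for u,v in np.atleast_2d(uv):
        r=M.T@np.array([(u-d['cx'])/d['fx'],(v-d['cy'])/d['fy'],1]); out.append(c+r*(z-c[2])/r[2])
    return np.array(out)
E
python3 - <<'E'
from h import *
for n in("top","scene"): 
    d=grab(n,n+"0"); M=R.from_rotvec(d['rvec']).as_matrix(); print(n,-M.T@np.array(d['tvec']),d['fx'])
a=np.hstack([load("top0")['frame']]); cv2.imwrite('pics/t2.png',cv2.cvtColor(cv2.resize(a,(800,600),interpolation=cv2.INTER_CUBIC),cv2.COLOR_RGB2BGR))
a=load("scene0")['frame']; cv2.imwrite('pics/s2.png',cv2.cvtColor(cv2.resize(a,(800,600),interpolation=cv2.INTER_CUBIC),cv2.COLOR_RGB2BGR))
print(status.get_obs())
E
```

```text
top [ 3.81581992e+02 -9.98574697e-01  1.59890702e+03] 469.6568430372283
scene [   4.09534197 -737.90505486  822.7402038 ] 459.7336816145132
{'t': 0.1, 'qpos': array([ 1.21097886e+00,  4.23762138e-01,  1.63059139e+00,  4.88884788e-06,
        1.08864695e+00, -1.89992407e-02]), 'qvel': array([-0.00081284, -0.00266872, -0.00202358,  0.00018654, -0.00068612,
        0.00041186]), 'joint_torque': array([ 3.72009736e-04, -5.45613778e+01, -2.74325538e+01,  6.45027612e-02,
        1.88036769e-02,  2.12198574e-05]), 'ee_pos': array([208.71630595, 588.61007852, 240.98957404]), 'orientation': array([-5.32726427e-01, -3.09582140e+00,  2.17038490e-03]), 'ft_force': array([-0.33396478, -0.46181929, -0.56097558]), 'moment': array([ 0.03579642, -0.02704841,  0.01524186]), 'grasp_force': 0.0, 'width': 87.91359083981216}
```

View pics/t2.png

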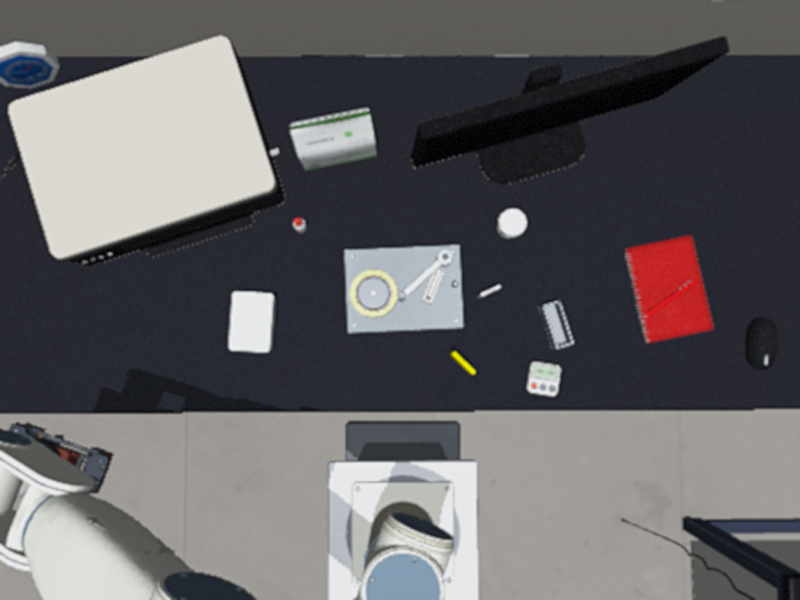

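View pics/s2.png

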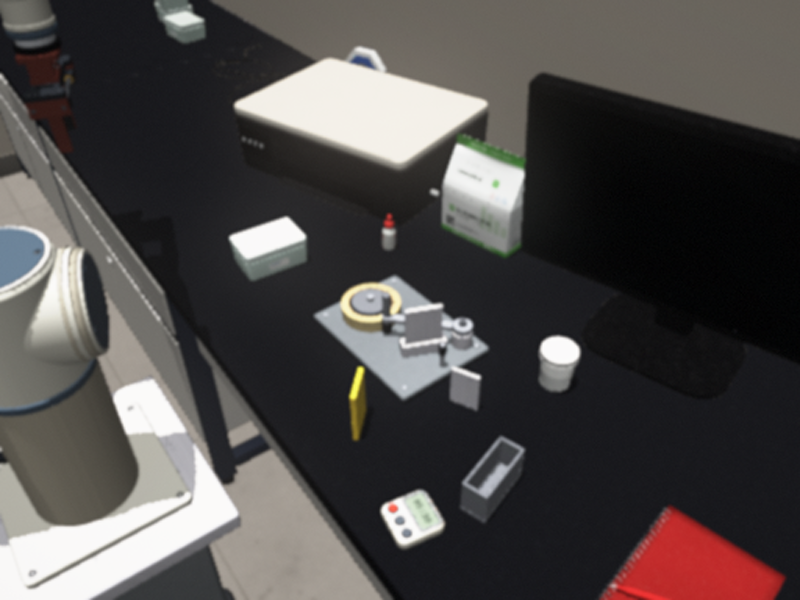

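The top view shows the deck centred near (404,289) at 800 px scale, with the pivot at (445,257), the post at (402,297) and the lock plate at (432,286). The small look-alike is at (489,291), the yellow one at (463,362) and the pocket at (557,325). The scene view agrees. I'll enlarge the work region to measure it.

```bash
python3 - <<'E'
from h import *
d=load("top0")
a=d['frame'][145:245,210:375]; a=cv2.resize(a,None,fx=4.8,fy=4.8,interpolation=cv2.INTER_CUBIC)
cv2.imwrite('pics/c1.png',cv2.cvtColor(a,cv2.COLOR_RGB2BGR))
d=load("scene0")
a=d['frame'][170:340,195:345]; a=cv2.resize(a,None,fx=3.5,fy=3.5,interpolation=cv2.INTER_CUBIC)
cv2.imwrite('pics/c2.png',cv2.cvtColor(a,cv2.COLOR_RGB2BGR))
E
```

```text
(no output)
```

View pics/c1.png

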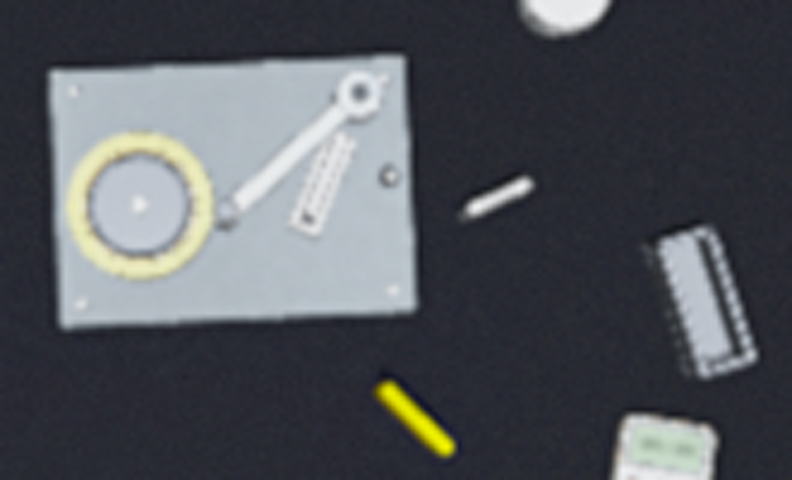

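View pics/c2.png

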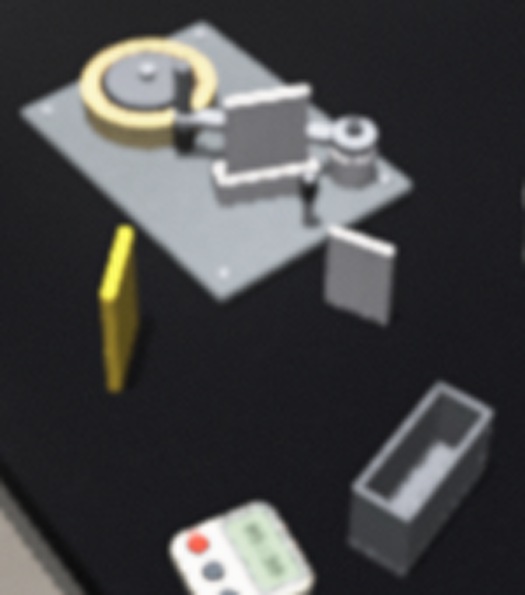

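```bash
python3 - <<'E'
from h import *
np.set_printoptions(precision=1,suppress=True)
t=load("top0");s=load("scene0")
T=lambda p,z:cast(t,(np.array(p)+.5*0)/4.8+[210-.4,145-.4],z)[:,:2]
S=lambda p,z:cast(s,np.array(p)/3.5+[195-.36,170-.36],z)[:,:2]
def ori(c): 
    e=c[:,None]-c[None]; return c.mean(0)
D=T([(48,70),(405,55),(417,311),(60,328)],14); print("deck",D,D.mean(0), np.arctan2(*(D[0]-D[1])[::-1])-np.pi/2)
D=S([(203,20),(413,184),(222,300),(20,112)],14); print("deckS",D,D.mean(0), np.arctan2(*(D[0]-D[1])[::-1])-np.pi/2)
print("pivot",T([(358,93)],54),S([(354,130)],60))
print("post top",T([(228,213)],99),S([(183,68)],99))
print("roll",T([(140,204)],39),S([(147,70)],45))
print("plate top S",S([(225,104),(308,92),(223,98),(308,86)],104))
print("holder S front low",S([(215,166),(221,183),(320,168),(310,158)],38))
print("holder T",T([(290,226),(316,237),(357,143),(334,130)],38))
print("plate T ",T([(303,220),(345,137)],104))
P=T([(660,240),(712,226),(757,358),(703,377)],55);print("pocketT",P,P.mean(0),np.linalg.norm(P-np.roll(P,1,0),axis=1))
P=S([(440,382),(492,411),(405,520),(352,487)],55);print("pocketS",P,P.mean(0),np.linalg.norm(P-np.roll(P,1,0),axis=1))
print("small",T([(470,212),(530,183)],70),"stop",T([(390,176)],61))
E
```

```text
deck [[ 607.7  126.5]
 [ 617.3 -126.4]
 [ 435.8 -133. ]
 [ 425.1  118. ]] [521.5  -3.8] 0.03763320968106676
deckS [[ 607.3  124.4]
 [ 615.6 -126.1]
 [ 436.9 -135.2]
 [ 426.5  114.4]] [521.6  -5.6] 0.03313302206314095
pivot [[585.1 -90.6]] [[584.3 -93.8]]
post top [[498.9  -0.5]] [[499.9  -3.2]]
roll [[510.2  60.6]] [[513.5  66.1]]
plate top S [[497.2 -57.5]
 [550.8 -81.5]
 [499.8 -51.6]
 [554.8 -76.4]]
holder S front low [[496.2 -45.9]
 [489.2 -62.8]
 [555.3 -92.3]
 [556.2 -79.8]]
holder T [[494.4 -43.5]
 [486.7 -61.5]
 [552.1 -90.5]
 [561.3 -74.6]]
plate T  [[493.6 -50.3]
 [549.  -78.7]]
pocketT [[ 482.3 -297.1]
 [ 491.8 -333. ]
 [ 401.  -362.1]
 [ 388.2 -324.9]] [ 440.8 -329.3] [98.1 37.2 95.3 39.4]
pocketS [[ 482.  -298.1]
 [ 492.  -332.8]
 [ 399.8 -360. ]
 [ 390.1 -325.4]] [ 441.  -329.1] [95.9 36.1 96.1 35.9]
small [[ 501.1 -165.2]
 [ 520.7 -206.3]] stop [[ 526.8 -111.6]]
```

```bash
cat >> h.py <<'E'
def plan(xyz,lineang,img=None):
    """tool-down target; lineang = world angle (deg) of the closing line; gives row in current tool axes"""
    o=status.get_obs(); R0=R.from_rotvec(o['orientation']); p=np.array(o['ee_pos'])
    best=[]
    for k in(0,180):
        a=np.radians(lineang+k); y=np.array([np.cos(a),np.sin(a),0]); z=np.array([0,0,-1.]); x=np.cross(y,z)
        rv=(R0.inv()*R.from_matrix(np.c_[x,y,z])).as_rotvec(); best.append(rv)
    best.sort(key=np.linalg.norm)
    print('t%.2f'%o['t'],'pos',p.round(1),'q',o['qpos'].round(2),'w%.1f g%.1f'%(o['width'],o['grasp_force']),'F',o['ft_force'].round(1))
    for rv in best: print('row',R0.inv().apply(np.array(xyz)-p).round(1),rv.round(3))
E
python3 - <<'E'
from h import *
o=status.get_obs();print(R.from_rotvec(o['orientation']).as_matrix().round(3))
plan([524.5,-67,200],65.7)
E
```

```text
[[-0.942  0.334 -0.   ]
 [ 0.334  0.942 -0.001]
 [ 0.    -0.001 -1.   ]]
t0.10 pos [208.7 588.6 241. ] q [ 1.21  0.42  1.63  0.    1.09 -0.02] w87.9 g0.0 F [-0.3 -0.5 -0.6]
row [-516.8 -512.3   41.7] [-0.001  0.     0.083]
row [-516.8 -512.3   41.7] [-0.000e+00 -2.000e-03 -3.058e+00]
```

```bash
python3 -m inch '[[[-26,-26,2,0,0,0.01,50],[-60,-60,5,0,0,0.02,50],[-95,-95,8,0,0,0.04,50],[-130,-130,10,0,0,0.05,50],[-165,-164,13,0,0,0.06,50],[-200,-198,16,0,0,0.07,50],[-235,-233,19,0,0,0.083,50],[-270,-267,22,0,0,0.083,50],[-305,-302,25,0,0,0.083,50],[-340,-337,28,0,0,0.083,50],[-375,-372,31,0,0,0.083,50],[-410,-406,34,0,0,0.083,50],[-445,-441,37,0,0,0.083,50],[-480,-476,40,0,0,0.083,50],[-505,-501,41,0,0,0.083,50],[-517,-512,42,0,0,0.083,50],[-517,-512,42,0,0,0.083,50],[-517,-512,42,0,0,0.083,50],[-517,-512,42,0,0,0.083,50],[-517,-512,42,0,0,0.083,50]]]'
python3 - <<'E'
from h import *
plan([524.5,-67,140],65.7)
d=grab("wrist","w1"); print(d['fx'],d['cx'],d['cy'],np.array(d['hand_eye']).round(2))
cv2.imwrite('pics/w1b.png',cv2.cvtColor(cv2.resize(d['frame'],(768,576),interpolation=cv2.INTER_CUBIC),cv2.COLOR_RGB2BGR))
E
```

```text
t: 2.1
ee_pos: [524.5, -65.0, 199.8]
orientation: [-0.658, -3.072, -0.0]
ft_force: [-1.1, 0.6, 0.2]
width: 44.1
grasp_force: 0.0
t2.10 pos [524.5 -65.  199.8] q [-0.15  0.34  1.88  0.    0.93 -1.29] w44.1 g0.0 F [-1.1  0.6  0.2]
row [-0.9 -1.9 59.8] [ 0.    -0.     0.002]
row [-0.9 -1.9 59.8] [ 0.     0.    -3.139]
297.3186396354542 257.5469577030803 191.30162846019607 [[  -0.     -0.97   -0.25   70.22]
 [   1.     -0.      0.     -0.45]
 [  -0.     -0.25    0.97 -143.11]
 [   0.      0.      0.      1.  ]]
```

View pics/w1b.png

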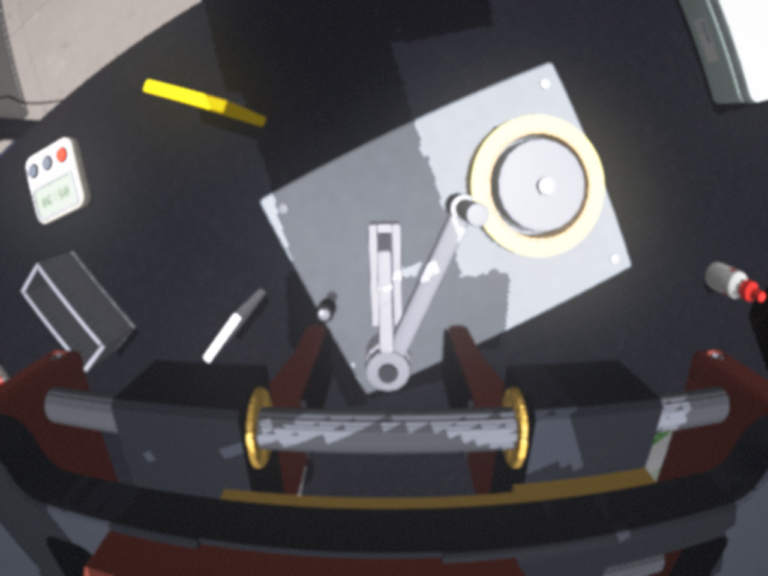

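The wrist view shows the slotted holder at (384,270), with the plate's top edge running from about (384,250) down to (386,350). The post top is at (472,211) and the pivot at (388,371). I'll cast these to check them.

```bash
cat >> h.py <<'E'
def wcast(d,uv,z,o):
    H=np.array(d['hand_eye']); Rw=R.from_rotvec(o['orientation']).as_matrix(); out=[]
    for u,v in np.atleast_2d(uv):
        q=np.array([u-d['cx'],v-d['cy']]); r=np.linalg.norm(q); th=r/d['fx']
        ray=np.r_[q/r*np.sin(th),np.cos(th)]; ray=Rw@H[:3,:3]@ray; c=Rw@H[:3,3]+o['ee_pos']
        out.append(c+ray*(z-c[2])/ray[2])
    return np.array(out)[:,:2]
E
python3 - <<'E'
from h import *
np.set_printoptions(precision=1,suppress=True)
o=status.get_obs(); d=load("w1")
W=lambda p,z:wcast(d,np.array(p)/1.5-.17,z,o)
print("plate",W([(379,250),(389,250),(383,350),(392,345)],104)); print("holder far",W([(370,225),(399,225)],38)); print("post",W([(472,211)],99)); print("pivot",W([(388,371)],54))
print("roll",W([(537,186)],39),W([(546,186)],45))
P=W([(22,291),(38,265),(103,347),(87,370)],55);print("pocket rim",P,P.mean(0))
E
```

```text
plate [[496.6 -57.3]
 [498.8 -52.3]
 [550.7 -79.4]
 [550.  -73.4]]
holder far [[488.1 -61.4]
 [496.3 -43.2]]
post [[498.2  -1.7]]
pivot [[586.  -91.8]]
roll [[509.2  57.4]] [[510.7  61.8]]
pocket rim [[ 401.7 -358.5]
 [ 392.3 -324.4]
 [ 480.2 -298.1]
 [ 490.8 -329.3]] [ 441.3 -327.6]
```

```bash
python3 -m inch '[[[-0.5,-1,20,0,0,0.002,50],[-0.5,-1.5,45,0,0,0.002,50],[-0.5,-1.5,70,0,0,0.002,50],[-0.5,-1.5,90,0,0,0.002,50],[-0.5,-1.5,102,0,0,0.002,50],[-0.5,-1.5,110,0,0,0.002,50],[-0.5,-1.5,110,0,0,0.002,50],[-0.5,-1.5,110,0,0,0.002,40],[-0.5,-1.5,110,0,0,0.002,20],[-0.5,-1.5,110,0,0,0.002,0],[-0.5,-1.5,110,0,0,0.002,0],[-0.5,-1.5,110,0,0,0.002,0],[-0.5,-1.5,110,0,0,0.002,0],[-0.5,-1.5,110,0,0,0.002,0],[-0.5,-1.5,110,0,0,0.002,0],[-0.5,-1.5,110,0,0,0.002,0]]]'
```

```text
t: 3.75
ee_pos: [525.5, -67.2, 90.0]
orientation: [0.664, 3.07, 0.002]
ft_force: [1.9, 5.0, 1.4]
width: 7.6
grasp_force: 29.9
```

```bash
python3 -m inch '[[[0,0.4,0,0,0,0,0],[0,0.5,-4,0,0,0,0],[0,0.5,-10,0,0,0,0],[0,0.5,-18,0,0,0,0],[0,0.5,-28,0,0,0,0],[0,0.5,-45,0,0,0,0],[0,0.5,-65,0,0,0,0],[0,0.5,-85,0,0,0,0],[0,0.5,-100,0,0,0,0],[0,0.5,-105,0,0,0,0],[0,0.5,-105,0,0,0,0],[0,0.5,-105,0,0,0,0]]]'
python3 - <<'E'
from h import *
np.set_printoptions(precision=1,suppress=True)
plan([441,-328.7,190],106.6)
o=status.get_obs(); d=grab("wrist","w2")
a=cv2.resize(d['frame'],(768,576),interpolation=cv2.INTER_CUBIC)
cv2.imwrite('pics/w2b.png',cv2.cvtColor(a[100:500],cv2.COLOR_RGB2BGR))
E
```

```text
t: 4.95
ee_pos: [524.5, -67.5, 194.1]
orientation: [-0.664, -3.07, 0.001]
ft_force: [0.8, 0.4, -1.0]
width: 8.1
grasp_force: 30.0
t4.95 pos [524.5 -67.5 194.1] q [-0.1  0.3  1.9 -0.   0.9 -1.3] w8.1 g30.0 F [ 0.8  0.4 -1. ]
row [ -31.9 -272.3    4.3] [-0.  -0.  -0.7]
row [ -31.9 -272.3    4.3] [-0.   0.   2.4]
```

View pics/w2b.png

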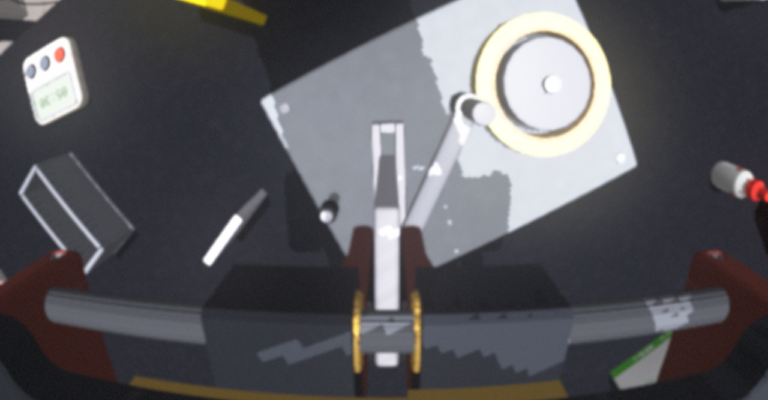

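```bash
python3 -m inch '[[[-1,-8,0,0,0,0.1,0],[-3,-22,0,0,0,0.23,0],[-4,-38,0,0,0,0.36,0],[-6,-54,1,0,0,0.49,0],[-8,-70,1,0,0,0.62,0],[-10,-86,1,0,0,0.75,0],[-12,-102,1,0,0,0.88,0],[-14,-118,2,0,0,1.01,0],[-16,-134,2,0,0,1.14,0],[-18,-150,2,0,0,1.27,0],[-19,-166,2,0,0,1.4,0],[-21,-182,3,0,0,1.53,0],[-23,-198,3,0,0,1.66,0],[-25,-214,3,0,0,1.79,0],[-27,-230,3,0,0,1.92,0],[-29,-246,4,0,0,2.05,0],[-30,-257,4,0,0,2.18,0],[-31,-265,4,0,0,2.31,0],[-32,-270,4,0,0,2.4,0],[-32,-272,4,0,0,2.428,0]]]'
python3 -m inch '[[[0,0,0,0,0,0,0],[0,0,0,0,0,0,0],[0,0,0,0,0,0,0],[0,0,0,0,0,0,0],[0,0,0,0,0,0,0]]]'
python3 - <<'E'
from h import *
np.set_printoptions(precision=3,suppress=True)
plan([441,-328.7,85],106.6)
d=grab("scene","s3"); a=d['frame'][200:360,240:400]
cv2.imwrite('pics/s3b.png',cv2.cvtColor(cv2.resize(a,None,fx=3.7,fy=3.7,interpolation=cv2.INTER_CUBIC),cv2.COLOR_RGB2BGR))
E
```

```text
t: 7.0
ee_pos: [441.3, -328.5, 189.7]
orientation: [-3.109, -0.447, 0.002]
ft_force: [-0.8, 0.7, -0.7]
width: 8.2
grasp_force: 30.0
t: 7.5
ee_pos: [441.9, -328.2, 190.7]
orientation: [3.109, 0.452, 0.0]
ft_force: [-0.3, -0.9, -0.6]
width: 7.8
grasp_force: 30.0
t7.50 pos [ 441.9 -328.2  190.7] q [-0.66  0.38  1.83  0.    0.93  0.62] w7.8 g30.0 F [-0.3 -0.9 -0.6]
row [ -1.    0.2 105.7] [ 0.    -0.    -0.001]
row [ -1.    0.2 105.7] [-0.   -0.    3.14]
```

View pics/s3b.png

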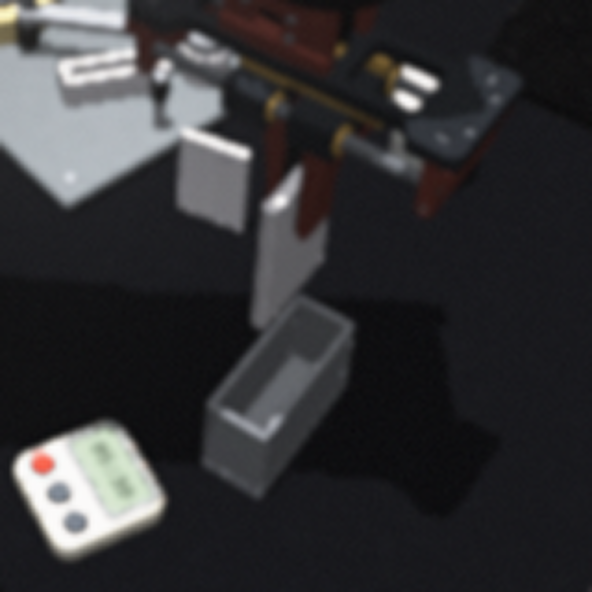

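The plate hangs upright above the pocket and lines up with it. I'm lowering it now.

```bash
python3 -m inch '[[[0,0,10,0,0,0,0],[-0.5,0,30,0,0,0,0],[-0.5,0,50,0,0,0,0],[-0.5,0,68,0,0,0,0],[-0.5,0,82,0,0,0,0],[-0.5,0,92,0,0,0,0],[-0.5,0,100,0,0,0,0],[-0.5,0,105,0,0,0,0],[-0.5,0,108,0,0,0,0],[-0.5,0,109.5,0,0,0,0],[-0.5,0,109.5,0,0,0,0],[-0.5,0,109.5,0,0,0,0]]]'
```

```text
t: 8.75
ee_pos: [441.6, -328.7, 81.6]
orientation: [3.109, 0.45, 0.001]
ft_force: [-0.6, -0.3, -1.4]
width: 7.8
grasp_force: 30.0
```

```bash
python3 -m inch '[[[0,0,1,0,0,0,0],[0,0,1,0,0,0,5],[0,0,1,0,0,0,20],[0,0,1,0,0,0,40],[0,0,1,0,0,0,70],[0,0,1,0,0,0,70],[0,0,1,0,0,0,70],[0,0,1,0,0,0,70],[0,0,1,0,0,0,70],[0,0,-5,0,0,0,70],[0,0,-20,0,0,0,70],[0,0,-45,0,0,0,70],[0,0,-75,0,0,0,70],[0,0,-100,0,0,0,70],[0,0,-110,0,0,0,70],[0,0,-110,0,0,0,70],[0,0,-110,0,0,0,70]]]'
python3 - <<'E'
from h import *
np.set_printoptions(precision=3,suppress=True)
# closing line along the tangent at angle 0: 223.5 deg
plan([498.8,-2,190],223.5)
d=grab("scene","s4"); a=d['frame'][190:350,210:370]
cv2.imwrite('pics/s4b.png',cv2.cvtColor(cv2.resize(a,None,fx=3.7,fy=3.7,interpolation=cv2.INTER_CUBIC),cv2.COLOR_RGB2BGR))
E
```

```text
t: 10.45
ee_pos: [441.0, -328.2, 190.9]
orientation: [-3.109, -0.45, 0.0]
ft_force: [0.7, -0.8, -0.2]
width: 61.5
grasp_force: 0.0
t10.45 pos [ 441.  -328.2  190.9] q [-0.66  0.38  1.84 -0.    0.93  0.62] w61.5 g0.0 F [ 0.7 -0.8 -0.2]
row [ 148.  -296.4    0.9] [-0.     0.     1.099]
row [ 148.  -296.4    0.9] [-0.    -0.    -2.042]
```

View pics/s4b.png

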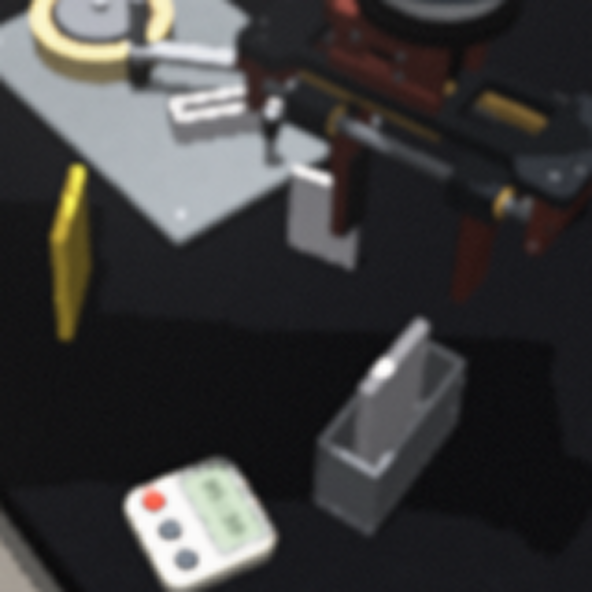

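The plate stands upright in the pocket, released, with its top at (400,345). Next is the post.

```bash
python3 -m inch '[[[6,-12,0,0,0,0.05,70],[18,-36,0,0,0,0.12,70],[32,-64,0,0,0,0.2,70],[46,-92,0,0,0,0.28,70],[60,-120,0,0,0,0.36,70],[74,-148,0,0,0,0.46,70],[88,-176,0,0,0,0.56,70],[102,-204,0,0,0,0.66,70],[116,-232,1,0,0,0.76,70],[130,-260,1,0,0,0.86,70],[140,-280,1,0,0,0.9,70],[146,-292,1,0,0,0.93,70],[148,-296,1,0,0,0.93,70],[148,-296,1,0,0,0.93,70],[148,-296,1,0,0,0.93,70],[148,-296,1,0,0,0.93,70]]]'
python3 - <<'E'
from h import *
np.set_printoptions(precision=3,suppress=True)
plan([498.8,-2,84],233)
E
```

```text
t: 12.1
ee_pos: [499.0, -3.4, 189.9]
orientation: [2.98, -0.992, -0.001]
ft_force: [-0.7, -0.5, 1.4]
width: 61.3
grasp_force: 0.0
t12.10 pos [499.   -3.4 189.9] q [-0.03  0.31  1.95 -0.    0.88  2.18] w61.3 g0.0 F [-0.7 -0.5  1.4]
row [ -0.9  -1.  105.9] [0.    0.    0.003]
row [ -0.9  -1.  105.9] [-0.001  0.001 -3.139]
```

```bash
python3 -m inch '[[[-0.5,-1,20,0,0,0,70],[-1,-1,45,0,0,0,70],[-1,-1,70,0,0,0,70],[-1,-1,88,0,0,0,70],[-1,-1,98,0,0,0,70],[-1,-1,104,0,0,0,70],[-1,-1,106,0,0,0,70],[-1,-1,106,0,0,0,50],[-1,-1,106,0,0,0,30],[-1,-1,106,0,0,0,15],[-1,-1,106,0,0,0,0],[-1,-1,106,0,0,0,0],[-1,-1,106,0,0,0,0],[-1,-1,106,0,0,0,0],[-1,-1,106,0,0,0,0],[-1,-1,106,0,0,0,0],[-1,-1,106,0,0,0,0],[-1,-1,106,0,0,0,0]]]'
python3 - <<'E'
from h import *
np.set_printoptions(precision=3,suppress=True)
o=status.get_obs(); R0=R.from_rotvec(o['orientation']); c=np.array([585.3,-92,o['ee_pos'][2]]); p=np.array(o['ee_pos']); print(p,o['width'],o['grasp_force'],o['ft_force'],np.linalg.norm(p-c))
for a in np.arange(.08,1.05,.08):
    q=c+R.from_rotvec([0,0,a]).apply(p-c); print(round(a,2),R0.inv().apply(q-p).round(1),q.round(0)[:2])
E
```

```text
t: 13.9
ee_pos: [499.1, -1.1, 84.3]
orientation: [-2.981, 0.992, 0.0]
ft_force: [-0.8, 3.7, 4.6]
width: 13.4
grasp_force: 30.0
[499.083  -1.139  84.269] 13.359440961059066 30.000582933425903 [-0.817  3.732  4.593] 125.25588690543272
0.08 [-1.3  9.9 -0. ] [492.  -8.]
0.16 [-1.8 19.9 -0. ] [486. -16.]
0.24 [-1.5 30.  -0. ] [480. -24.]
0.32 [-0.4 39.9 -0. ] [475. -33.]
0.4 [ 1.5 49.7 -0. ] [471. -42.]
0.48 [ 4.2 59.4 -0. ] [467. -51.]
0.56 [ 7.6 68.8 -0. ] [464. -61.]
0.64 [11.8 77.9 -0. ] [462. -71.]
0.72 [16.7 86.7 -0. ] [461. -81.]
0.8 [22.3 95.  -0. ] [460. -91.]
0.88 [ 28.5 102.8  -0. ] [ 460. -101.]
0.96 [ 35.4 110.1  -0. ] [ 461. -111.]
1.04 [ 42.8 116.9  -0. ] [ 463. -120.]
```

```bash
python3 -m inch '[[[-0.8,5,0,0,0,-0.03,0],[-1.3,10,0,0,0,-0.07,0],[-1.6,15,0,0,0,-0.11,0],[-1.8,20,0,0,0,-0.15,0],[-1.5,30,0,0,0,-0.22,0],[-0.4,40,0,0,0,-0.29,0],[1.5,50,0,0,0,-0.36,0],[4.2,59.5,0,0,0,-0.43,0],[7.6,69,0,0,0,-0.5,0],[11.8,78,0,0,0,-0.57,0],[16.7,86.7,0,0,0,-0.64,0],[22.3,95,0,0,0,-0.71,0],[28.5,102.8,0,0,0,-0.78,0],[28.5,102.8,0,0,0,-0.78,0],[28.5,102.8,0,0,0,-0.78,0]]]'
cat > st.py <<'E'
from h import *
np.set_printoptions(precision=3,suppress=True)
o=status.get_obs(); R0=R.from_rotvec(o['orientation']); c=np.array([585.3,-92,o['ee_pos'][2]]); p=np.array(o['ee_pos'])
v=(p-c)[:2]; a=np.arctan2(v[1],v[0])%(2*np.pi)-np.arctan2(90.9,-86.2)
t=np.array([-v[1],v[0]])/np.hypot(*v)
print(p,'w',o['width'],o['grasp_force'],'F',o['ft_force'],'rad',np.hypot(*v),'angle',a,'tang F',t@o['ft_force'][:2])
for d in (.04,.08,.1,.12,.14):
    q=c+R.from_rotvec([0,0,d]).apply(p-c); print(d,R0.inv().apply(q-p).round(1))
E
python3 st.py
```

```text
t: 15.4
ee_pos: [460.0, -100.5, 84.2]
orientation: [-3.134, -0.215, 0.001]
ft_force: [-0.1, 7.2, 4.2]
width: 13.6
grasp_force: 30.0
[ 460.037 -100.501   84.245] w 13.606633149013534 30.00102013349533 F [-0.141  7.19   4.182] rad 125.55155792333268 angle 0.8796888079992011 tang F -7.183462802823526
0.04 [-0.2  5.  -0. ]
0.08 [-0.3 10.  -0. ]
0.1 [-0.2 12.5 -0. ]
0.12 [-0.1 15.1 -0. ]
0.14 [ 0.  17.6 -0. ]
```

```bash
python3 -m inch '[[[-0.1,3,0,0,0,-0.02,0],[-0.2,5.5,0,0,0,-0.04,0],[-0.3,8,0,0,0,-0.06,0],[-0.3,9.5,0,0,0,-0.07,0],[-0.3,10.5,0,0,0,-0.08,0],[-0.3,10.5,0,0,0,-0.08,0],[-0.3,10.5,0,0,0,-0.08,0]]]'; python3 st.py
```

```text
t: 16.1
ee_pos: [460.9, -109.3, 84.2]
orientation: [-3.121, -0.339, 0.002]
ft_force: [0.7, 16.3, 5.1]
width: 13.3
grasp_force: 30.0
[ 460.874 -109.308   84.185] w 13.277760147158792 30.005753338336945 F [ 0.714 16.279  5.147] rad 125.62401006946963 angle 0.9501454276853232 tang F -16.025076908671792
0.04 [-0.3  5.  -0. ]
0.08 [-0.4 10.  -0. ]
0.1 [-0.4 12.6 -0. ]
0.12 [-0.3 15.1 -0. ]
0.14 [-0.1 17.6 -0. ]
```

```bash
python3 -m inch '[[[0,0.6,0,0,0,0,0],[0,1.2,0,0,0,0,0],[0,1.2,0,0,0,0,0],[0,1.2,0,0,0,0,0],[0,1.2,0,0,0,0,0],[0,1.2,0,0,0,0,0]]]'; python3 st.py
python3 - <<'E'
from h import *
d=grab("scene","s5"); a=d['frame'][150:350,180:390]
cv2.imwrite('pics/s5b.png',cv2.cvtColor(cv2.resize(a,None,fx=3,fy=3,interpolation=cv2.INTER_CUBIC)[:600],cv2.COLOR_RGB2BGR))
E
```

```text
t: 16.7
ee_pos: [460.9, -109.7, 84.2]
orientation: [-3.12, -0.338, 0.003]
ft_force: [1.6, 21.6, 7.1]
width: 13.6
grasp_force: 30.0
[ 460.864 -109.723   84.154] w 13.62052609104642 30.008320212364197 F [ 1.639 21.61   7.073] rad 125.69159520620465 angle 0.9534046370242772 tang F -21.16266557297597
0.04 [-0.3  5.  -0. ]
0.08 [-0.3 10.  -0. ]
0.1 [-0.3 12.6 -0. ]
0.12 [-0.2 15.1 -0.1]
0.14 [-0.1 17.6 -0.1]
```

View pics/s5b.png

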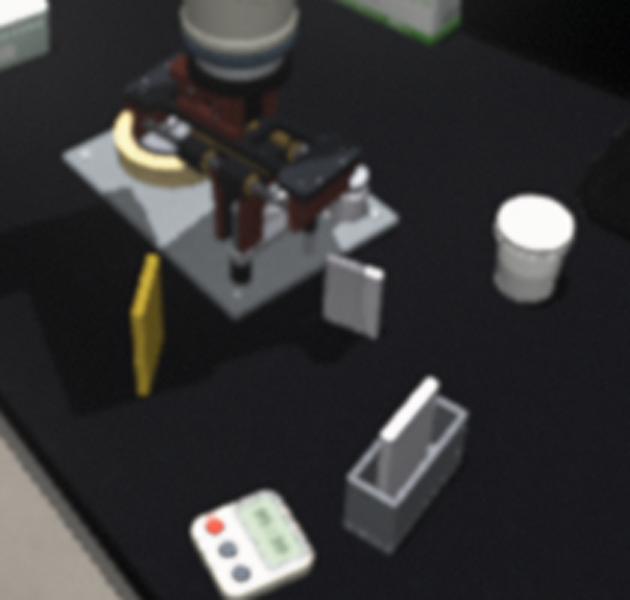

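The gripper holds the post near (240,230) with the arm against its stop. The plate stands in the pocket, and the cup, timer and look-alikes haven't moved. I'm handing it in.

```bash
python3 -c "
from workcell import ctrl
print(ctrl.close_job())"
```

```text
the job is handed in; nothing more can be done
None
```

The job is handed in at about 17 s: the lock plate stands released in the pocket, the tension arm is held against its stop (about 0.95 rad measured, 21 N push at the post), and I touched nothing else; the bottle was not in the last picture.

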